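Drive the new spring pin home in the specimen fixture

TASK

The new spring pin in the black specimen fixture has only been started in its hole. Pick up the mallet and knock the pin down with brisk blows, not a slow push, until it is fully home and level with the fixture's other two pins, hitting nothing but that pin. Then stand the mallet back on its blue mat the way it stood before, let go, and leave the other things where they lie.

Things in the scene. Friction and masses are not known exactly. Their poses are not given: they have to be found in the camera images.
- base_plate: Specimen fixture: black base plate 120 (its x) by 170 (its y) by 24 mm, fixed on the steel breadboard. Origin: centre of its underside, z up. On it: two steel pins 12 mm across, already home, tops 10 mm above the plate, at (36, 42) and (-12, 70) mm; a side clamp 14 mm above the plate round (-46, 10), its screw and knob reaching x = -16 and -77 mm. The new pin is at (36, -45) mm.
- new_pin (a joint): How far the new pin is driven down (m): 0 = top 24 mm above the plate; 0.014 = fully home on the hole's bottom, top 10 mm above the plate like the other two. Starts at 0 to 0.006. A slotted spring pin: grips its hole, stays where left, gives at about 10 N plus 15 N per m/s. A proper blow moves it at 0.1 m/s or more; under 0.06 m/s is a push. One long blow or several short ones.
- new_pin_top (a point): Centre of the top of the new pin: a bright steel slotted spring pin, 12 mm across, upright, its top 18 to 24 mm above the black plate at the start (42 to 48 mm above the breadboard), taller than the other two; it goes down with the pin. Nothing stands up from the plate within 60 mm of it.
- mallet: Soft-faced mallet, 0.4 kg. Head: cylinder 80 mm long along its z, pale yellow nylon faces 44 mm across at both ends, steel middle 36 mm. Handle: pale wood, red end, 18 mm wide (y), 24 mm tall (z), from the head along -x to 167 mm from the head's axis, centre line 40 mm above the lower face. Origin: centre of the lower face, on which it stands on the mat, handle level, roughly towards the robot.
- mallet_grip (a point): Good place to grip the handle, across its 18 mm width: on the handle's centre line, 52 mm from the head's axis and 40 mm above the lower face (43 mm above the breadboard at the start). The centre of mass lies about 10 mm from the head's axis. A firm grip of 60 N keeps the mallet from turning when it strikes.
- mat: Blue rubber mat, 200 mm (its x) by 140 mm (its y), 3 mm thick, fixed. Origin: centre of its underside, z up. The mallet stands on it and goes back on it, its whole lower face on the mat; the handle may overhang.
- puck: Mounted specimen: black resin disc 30 mm across, 18 mm high, with a bright metal square on top. Leave alone. Origin: centre of its underside.
- screwdriver: Orange-handled screwdriver, 160 mm long, lying down. Leave alone. Origin: under its middle.
- pin_jar: Clear jar with a blue cap, 44 mm across, 50 mm high. Leave alone. Origin: centre of its underside.
Things that resemble listed ones, but are neither listed nor needed, are in the scene too. Leave any red look-alike of the part that bears base_plate alone.

How it is judged:
By the outcome, as a careful person would: the job done as asked, in the order asked, and still so for the second after the job is handed in, with the robot touching nothing.
It also fails if it takes over 45 s, if anything falls off the work surface, if the arm or the gripper's body presses on something with over 40 N, if the wrist force passes 120 N, or if a joint passes its speed limit or range.

ROBOT

A 6-joint arm with a two-finger parallel gripper is mounted at the origin on the work surface. World frame = base frame: x ahead of the robot, y to its left, z up, the work surface at z = 0. Lengths are in mm, angles in rad, forces in N, time in s.
With the tool pointing down it reaches from about 275 to 1000 mm from the base axis. Payload 8.4 kg.
Tool frame: the origin (TCP) lies on the centre line of the jaws, within the pads' length; the fingertips stand 25 mm ahead of it and the grasp point (between the pads) lies 6 mm ahead of it; z points along the fingers, x is the direction in which the jaws open and shut, and the axes are right-handed (so a half turn about z gives the same grasp; the last joint's range is limited). The gripper opens to 85 mm and grips with 20 to 120 N. Pads are 22 mm wide; open, the fingers measure 114 mm over their backs; the gripper's body (76 mm by 85 mm) begins 54 mm behind the grasp point. The pads swing forward as they close: fully open they stand 13 mm farther back than shut.
Start: joints at [1.197, 0.353, 1.633, -0, 1.155, -0.002], TCP at [227.057, 582.3, 256.281] pointing down, gripper open.
Joint ranges: [-2.63, 2.63], [-0.92, 2.1], [0.06, 2.66], [-1.3, 4.44], [0, 2.69], [-3.02, 3.02]. Speed limits (rad/s): [2.22, 2.22, 2.79, 3.14, 3.14, 3.14].

INTERFACE

Orientations are given as [roll, pitch, yaw] about the fixed x, y, z axes, in that order (R = Rz(yaw) Ry(pitch) Rx(roll)).
In Python, from rig import r gives the robot as it stands. The module is installed in compiled form; this text tells all that it offers.
- The arm moves only by the tool jog_arm, never from a script. Its argument "deltas" is a list of rows, each an object with "gripper": the gripper command: -1 is fully open, 1 is shut, values between are in proportion; "translation": the shift along the world's x, y, z in units of 10 cm (1.0 is 10 cm), a list of three; "dr": the turn, a rotation vector about the world's x, y, z in units of pi/2 rad (1.0 is pi/2 rad), a list of three. In form: [{"gripper": gripper, "translation": [x, y, z], "dr": [wx, wy, wz]}, ...]. A call has 1 to 12 rows; each row shifts and turns the commanded pose from where the row before left it; what a row does not reach is not made up. A row lasts 1/12 s, in which the tool goes at most 41.7 mm and 7.16 degrees, less where a joint would pass 70% of its speed; a pose out of reach is approached as far as the arm can. A call with a number of a shift or a turn outside -1 to 1 is refused whole. A call with a gripper value outside its range is refused whole. The fingers move at their own pace and stop on an object; "squeeze" is the grip in N (left out, the last holds). Time passes only in rows, so rows that do not move let the fingers close. It gives the time, the measured TCP pose, the force and the opening at its end, in the units of the state.
- r.sense(): the state, without advancing time (a new reading comes with each control period).
- r.grab_frame(name): name is "scene" or "top" or "wrist"; returns the picture (420x560x3 uint8, blue, green, red); there is no depth.
- r.calibration(name): a dict with "mtx" (3x3 intrinsics, pixels), "world_from_camera" (4x4, takes a point from camera to world coordinates). Camera axes: x right, y down, z forward; pixel columns grow to the right and rows downward; lengths in mm; the calibration is good to about 2 mm. A picture is of the moment at which its call begins: read the wrist's pose just before it. calibration takes no time and is no camera call; for the wrist camera it gives the pose at the moment of the call.
- r.sign_off(): hands the job in, once; it reports no verdict.
The state is a dict: "clock": time; "qpos": joint angles; "qvel": joint speeds; "joint_efforts": joint torques, N m; "eef_pos": TCP position; "tcp_rot": TCP orientation; "contact_force": force on the tool from outside, world axes, zero at the start; "wrist_torque": the same for the moment, N m; "opening": opening from 0.0 (shut) to 1.0 (fully open).
Only numpy, scipy, OpenCV 4.12 (cv2) and the standard library are available. Lean on these libraries where they do the work, as an engineer would, in place of code of your own. Each camera call takes 0.05 s, during which the arm holds its last target. There are 200 camera calls.

## Working session

There is one attempt and no reset: what is moved stays moved. The work goes in short steps, Python scripts to look and compute and a tool call to move; the robot and the scene stay as the last step left them, time stands still between calls to the robot, and variables do not carry over. Pictures are saved under pics/ and viewed, about 8 in all and at most 12, crops included, and the job is handed in when it is done.

Besides the shell and the picture viewer there is one more tool, called after "Call:" as name(argument=value, ...), one argument or row to a line, values as JSON. jog_arm: Moves the arm, as the interface text tells. Shifts and turns lie within -1 to 1; 1 stands for 10 cm of shift or pi/2 rad of turn. Its arguments: {"type":"object","properties":{"deltas":{"type":"array"},"squeeze":{"type":"number"}},"required":["deltas"]}

```bash
mkdir -p pics; python3 - <<'E'
from rig import r
import cv2
s=r.sense();print(s)
for n in("scene","top"):
    cv2.imwrite(f"pics/{n}0.png",r.grab_frame(n));c=r.calibration(n);print(n,c["mtx"].round(1).tolist(),c["world_from_camera"].round(3).tolist())
E
```

```text
{'clock': 0.0, 'qpos': array([ 1.19659914e+00,  3.53650915e-01,  1.63414031e+00, -9.25546610e-07,
        1.15518776e+00, -2.39637453e-03]), 'qvel': array([-0.00254954, -0.00141751, -0.00042043,  0.00033315, -0.00192634,
       -0.00062545]), 'joint_efforts': array([-3.14116907e-03, -6.05254555e+01, -3.42043626e+01, -3.88328253e-04,
        9.87692998e-03,  6.63582938e-06]), 'eef_pos': array([226.89549202, 581.88670639, 255.55728301]), 'tcp_rot': array([-3.14159018e+00,  1.38632384e-03,  1.19899589e+00]), 'contact_force': array([-0.573356  , -0.16884339,  0.03719465]), 'wrist_torque': array([-8.45161638e-05, -1.42680462e-02, -1.18304425e-02]), 'opening': 1.0022230836650334}
scene [[395.8, 0.0, 279.2], [0.0, 395.8, 203.7], [0.0, 0.0, 1.0]] [[0.85, 0.414, -0.325, 904.009], [0.526, -0.648, 0.551, -377.391], [0.017, -0.639, -0.769, 675.35], [0.0, 0.0, 0.0, 1.0]]
top [[452.0, 0.0, 276.1], [0.0, 452.0, 211.2], [0.0, 0.0, 1.0]] [[0.021, -0.981, 0.192, 468.513], [-0.999, -0.015, 0.035, 50.128], [-0.031, -0.192, -0.981, 885.575], [0.0, 0.0, 0.0, 1.0]]
```

View pics/top0.png

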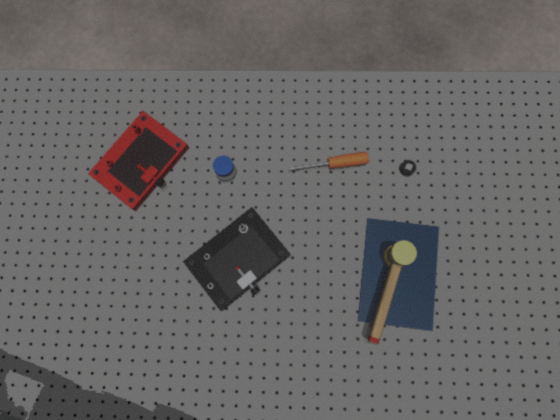

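View pics/scene0.png

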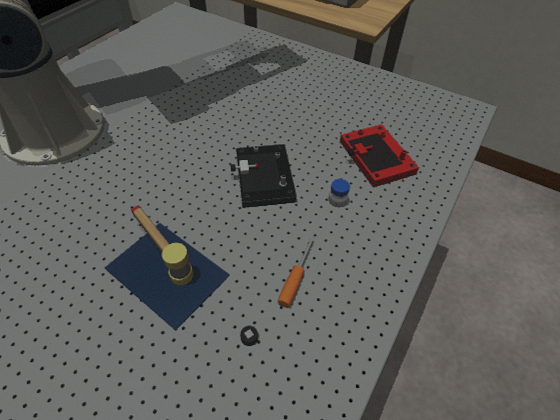

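The top view shows the fixture near (237,258), with a large bright pin at (243,228). The mallet head is at (403,253) and the red handle end at (376,338). I'll zoom in on these.

```bash
python3 - <<'E'
import cv2,numpy as np
t=cv2.imread("pics/top0.png");s=cv2.imread("pics/scene0.png")
f=lambda im,x,y,w,h,k:cv2.convertScaleAbs(cv2.resize(im[y:y+h,x:x+w],None,fx=k,fy=k,interpolation=cv2.INTER_CUBIC),alpha=1.5)
a=f(t,180,205,115,110,3.4);b=f(t,350,215,100,130,3.4)
c=f(s,225,135,80,80,5)
h=442
o=np.zeros((600,800,3),np.uint8)
o[:a.shape[0],:a.shape[1]]=a; o[:b.shape[0],400:400+b.shape[1]]=b
cv2.imwrite("pics/z1.png",o)
cv2.imwrite("pics/z2.png",np.hstack([c,f(s,120,195,80,80,5)]))
E
```

```text
(no output)
```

View pics/z1.png

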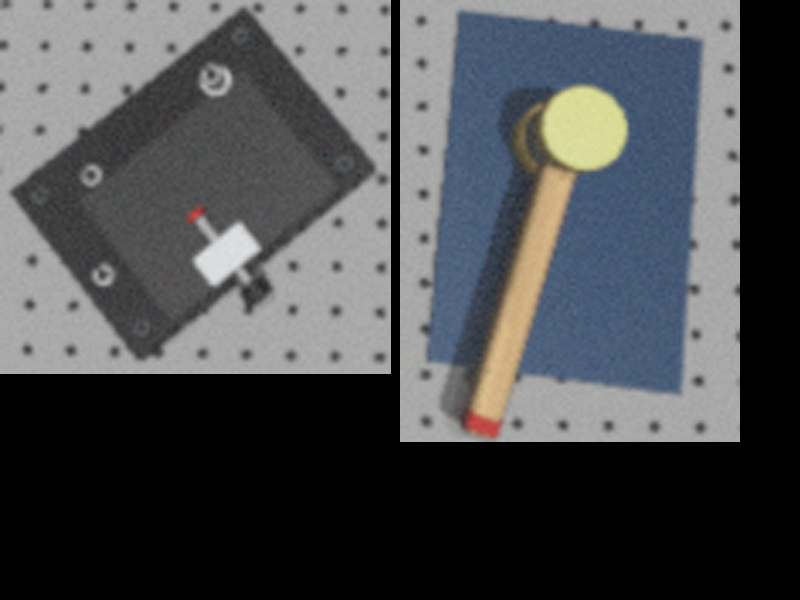

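View pics/z2.png

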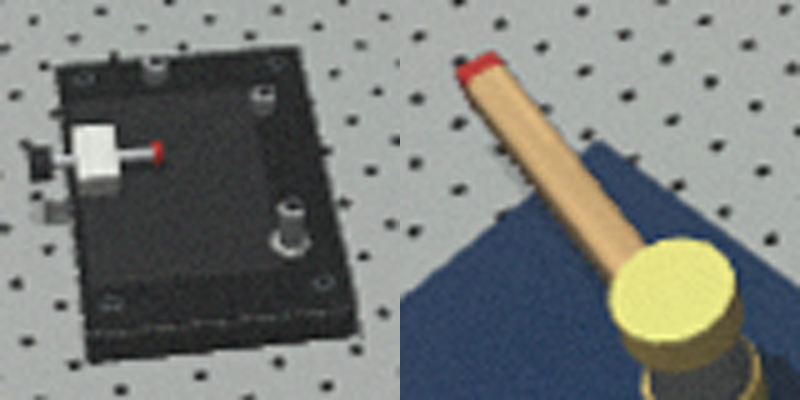

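```bash
cat > h.py <<'E'
from rig import r
import numpy as np
from scipy.optimize import least_squares
C={n:r.calibration(n) for n in("scene","top")}
def onz(n,p,z,c=None):
    c=c or C[n];T=c["world_from_camera"];d=T[:3,:3]@np.linalg.solve(c["mtx"],[*p,1]);o=T[:3,3]
    return o+d*(z-o[2])/d[2]
def proj(n,P,c=None):
    c=c or C[n];T=c["world_from_camera"];q=c["mtx"]@(T[:3,:3].T@(np.asarray(P)-T[:3,3]));return q[:2]/q[2]
def tri(obs): return (lambda s:(s.x,s.fun.round(2)))(least_squares(lambda P:np.concatenate([proj(n,P)-p for n,p in obs]),[500,0,40]))
E
python3 - <<'E'
from h import *
A=lambda X,Y:(180+X/3.4-.35,205+Y/3.4-.35)
B=lambda X,Y:(350+(X-400)/3.4-.35,215+Y/3.4-.35)
S=lambda X,Y:(225+X/5-.4,135+Y/5-.4)
M=lambda X,Y:(120+(X-400)/5-.4,195+Y/5-.4)
np.set_printoptions(precision=1,suppress=True)
print("pin tri",tri([("top",A(213,76)),("scene",S(291,207))]), onz("top",A(213,76),45),onz("scene",S(291,207),45))
print("pin base",onz("top",A(216,80),24),onz("scene",S(291,243),24))
loc=[[36,42],[-12,70],[60,-85],[-60,-85],[-60,85],[60,85]]
px=[(91,175,34),(103,275,34),(245,8,24),(375,170,24),(143,358,24),(12,190,24)]
W=np.array([onz("top",A(x,y),z)[:2] for x,y,z in px]);L=np.array(loc,float)
f=lambda p:((L@np.array([[np.cos(p[2]),np.sin(p[2])],[-np.sin(p[2]),np.cos(p[2])]])+p[:2])-W).ravel()
s=least_squares(f,[450,100,.7]);print("plate",s.x,s.fun)
p=s.x;R=np.array([[np.cos(p[2]),-np.sin(p[2])],[np.sin(p[2]),np.cos(p[2])]]);print("pred pin",R@[36,-45]+p[:2])
print("scene home pins",onz("scene",S(263,93),34),onz("scene",S(154,62),34),"pred",R@[36,42]+p[:2],R@[-12,70]+p[:2])
h=onz("top",B(584,128),83);e=onz("top",B(482,433),50);
print("head",h,"scene",onz("scene",M(673,290),83),"end",e,onz("scene",M(480,68),52),"len",np.linalg.norm((h-e)[:2]))
d=(h-e)[:2];print("yaw of +x",np.arctan2(d[1],d[0]),(lambda d:np.arctan2(d[1],d[0]))((onz("top",B(557,175),55)-onz("top",B(485,415),55))))
print("mat",[onz("top",B(*q),3) for q in[(458,12),(702,40),(682,393),(428,360)]])
E
```

```text
pin tri (array([602.2, 143.8,  46.1]), array([-0.4, -0.4, -0.7,  0.2])) [601.5 143.2  45. ] [602.7 145.8  45. ]
pin base [602.6 143.7  24. ] [604.2 144.3  24. ]
plate [545.8 154.4   0.7] [-0.  -0.8  0.  -0.7  1.7 -0.7  1.3 -1.8 -2.1  2.6 -0.9  1.4]
pred pin [602.3 143. ]
scene home pins [547.6 211.2  34. ] [492.4 201.3  34. ] pred [546.4 209.7] [491.6 200.4]
head [ 555.1 -148.1   83. ] scene [ 557.  -147.3   83. ] end [398.5 -98.4  50. ] [403.1 -96.5  52. ] len 164.36290508068515
yaw of +x -0.30734922068200393 -0.31520082536205174
mat [array([629.8, -97.6,   3. ]), array([ 615.7, -236.8,    3. ]), array([ 418.4, -216.7,    3. ]), array([433. , -77.7,   3. ])]
```

Call:
jog_arm(
  deltas=[
    {"gripper":-1,"translation":[0.117,-0.297,0],"dr":[0,0,0.0017]},
    {"gripper":-1,"translation":[0.117,-0.297,0],"dr":[0,0,0.0017]},
    {"gripper":-1,"translation":[0.117,-0.297,0],"dr":[0,0,0.0017]},
    {"gripper":-1,"translation":[0.117,-0.297,0],"dr":[0,0,0.0017]},
    {"gripper":-1,"translation":[0.117,-0.297,0],"dr":[0,0,0.0017]},
    {"gripper":-1,"translation":[0.117,-0.297,0],"dr":[0,0,0.0017]},
    {"gripper":-1,"translation":[0.117,-0.297,0],"dr":[0,0,0.0017]},
    {"gripper":-1,"translation":[0.117,-0.297,0],"dr":[0,0,0.0017]},
    {"gripper":-1,"translation":[0.117,-0.297,0],"dr":[0,0,0.0017]},
    {"gripper":-1,"translation":[0.117,-0.297,0],"dr":[0,0,0.0017]},
    {"gripper":-1,"translation":[0.117,-0.297,0],"dr":[0,0,0.0017]},
    {"gripper":-1,"translation":[0.117,-0.297,0],"dr":[0,0,0.0017]},
  ],
  squeeze=100,
)

```text
clock: 1.1
eef_pos: [367.5, 224.4, 256.2]
tcp_rot: [-3.141, 0.0, 1.231]
contact_force: [1.3, -0.9, 0.9]
opening: 1.0
```

Call:
jog_arm(
  deltas=[
    {"gripper":-1,"translation":[0.117,-0.297,0],"dr":[0,0,0.0017]},
    {"gripper":-1,"translation":[0.117,-0.297,0],"dr":[0,0,0.0017]},
    {"gripper":-1,"translation":[0.117,-0.297,0],"dr":[0,0,0.0017]},
    {"gripper":-1,"translation":[0.117,-0.297,0],"dr":[0,0,0.0017]},
    {"gripper":-1,"translation":[0.117,-0.297,0],"dr":[0,0,0.0017]},
    {"gripper":-1,"translation":[0.117,-0.297,0],"dr":[0,0,0.0017]},
    {"gripper":-1,"translation":[0.117,-0.297,0],"dr":[0,0,0.0017]},
    {"gripper":-1,"translation":[0.117,-0.297,0],"dr":[0,0,0.0017]},
    {"gripper":-1,"translation":[0.117,-0.297,0],"dr":[0,0,0.0017]},
    {"gripper":-1,"translation":[0.117,-0.297,0],"dr":[0,0,0.0017]},
    {"gripper":-1,"translation":[0.117,-0.297,0],"dr":[0,0,0.0017]},
    {"gripper":-1,"translation":[0,0,0],"dr":[0,0,0]},
  ],
)

```text
clock: 2.1
eef_pos: [498.0, -105.0, 256.3]
tcp_rot: [3.14, 0.001, 1.258]
contact_force: [-0.1, 0.6, 0.4]
opening: 0.997
```

```bash
python3 - <<'E'
from h import *
import cv2
c=r.calibration("wrist");s=r.sense();im=r.grab_frame("wrist");cv2.imwrite("pics/w1.png",cv2.convertScaleAbs(im,alpha=1.4))
print(s["eef_pos"],s["tcp_rot"],c)
np.savez("w1.npz",m=c["mtx"],T=c["world_from_camera"])
u=np.array([np.cos(-.31),np.sin(-.31)]);h=np.array([556,-147.7])
print("head",proj("wrist",[*h,83],c),"grip top",proj("wrist",[*(h-52*u),55],c),"end",proj("wrist",[*(h-167*u),43],c))
E
```

```text
[ 497.9556615  -105.02252477  256.2712903 ] [3.13963712e+00 1.31010938e-03 1.25820167e+00] {'mtx': array([[314.37595077,   0.        , 281.50724252],
       [  0.        , 314.37595077, 208.65083393],
       [  0.        ,   0.        ,   1.        ]]), 'world_from_camera': array([[ 3.07332064e-01,  9.14435709e-01,  2.63352115e-01,
         4.30583754e+02],
       [ 9.51602086e-01, -2.95128671e-01, -8.57469395e-02,
        -8.18190768e+01],
       [-6.87303658e-04,  2.76959206e-01, -9.60881432e-01,
         3.73552215e+02],
       [ 0.00000000e+00,  0.00000000e+00,  0.00000000e+00,
         1.00000000e+00]])}
head [257.82174039 261.7193714 ] grip top [258.61826893 204.78425695] end [256.84808707  89.11711934]
```

View pics/w1.png

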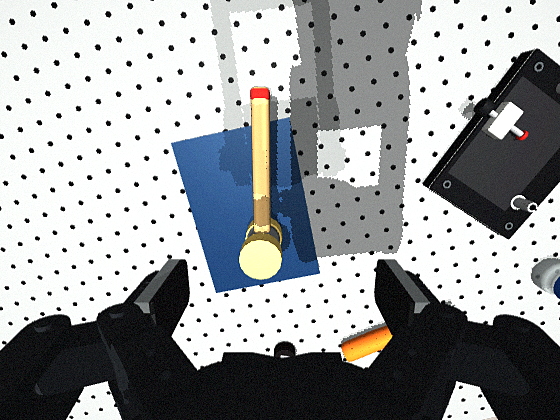

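The wrist view shows the head centre at (260.5,259) and the handle's red end centred at x≈260, y≈88. Both are about 2–3 px right of the prediction.

```bash
python3 - <<'E'
from h import *
z=np.load("w1.npz");c=dict(mtx=z["m"],world_from_camera=z["T"])
print("head",onz("w",(260.5,259),83,c),"h1",onz("w",(262,195),55,c),"h2",onz("w",(260.3,95),55,c),"end",onz("w",(260.3,87),50,c))
print("puckish pin", onz("w",(520,203),45,c))
d=onz("w",(262,195),55,c)-onz("w",(260.3,95),55,c);print(np.arctan2(d[1],d[0]))
E
```

```text
head [ 553.99373042 -144.14785916   83.        ] h1 [ 497.56933489 -125.03405595   55.        ] h2 [404.17386324 -94.80414229  55.        ] end [396.88675581 -92.64570756  50.        ]
puckish pin [593.79704226 136.26748004  45.        ]
-0.3130343178791101
```

Call:
jog_arm(
  deltas=[
    {"gripper":-1,"translation":[0.039,-0.128,-0.1],"dr":[0,0,0]},
    {"gripper":-1,"translation":[0.039,-0.127,-0.2],"dr":[0,0,0]},
    {"gripper":-1,"translation":[0,0,-0.3],"dr":[0,0,0]},
    {"gripper":-1,"translation":[0,0,-0.3],"dr":[0,0,0]},
    {"gripper":-1,"translation":[0,0,-0.3],"dr":[0,0,0]},
    {"gripper":-1,"translation":[0,0,-0.3],"dr":[0,0,0]},
    {"gripper":-1,"translation":[0,0,-0.3],"dr":[0,0,0]},
    {"gripper":-1,"translation":[0,0,-0.2],"dr":[0,0,0]},
    {"gripper":-1,"translation":[0,0,-0.073],"dr":[0,0,0]},
    {"gripper":-1,"translation":[0,0,0],"dr":[0,0,0]},
    {"gripper":-1,"translation":[0,0,0],"dr":[0,0,0]},
  ],
)

```text
clock: 3.07
eef_pos: [504.0, -126.0, 49.2]
tcp_rot: [-3.141, 0.0, 1.261]
contact_force: [-0.3, 0.7, -0.5]
opening: 0.996
```

Call:
jog_arm(
  deltas=[
    {"gripper":1,"translation":[0,0,0],"dr":[0,0,0]},
    {"gripper":1,"translation":[0,0,0],"dr":[0,0,0]},
    {"gripper":1,"translation":[0,0,0],"dr":[0,0,0]},
    {"gripper":1,"translation":[0,0,0],"dr":[0,0,0]},
    {"gripper":1,"translation":[0,0,0],"dr":[0,0,0]},
    {"gripper":1,"translation":[0,0,0],"dr":[0,0,0]},
    {"gripper":1,"translation":[0,0,0],"dr":[0,0,0]},
    {"gripper":1,"translation":[0,0,0],"dr":[0,0,0]},
    {"gripper":1,"translation":[0,0,0],"dr":[0,0,0]},
    {"gripper":1,"translation":[0,0,0],"dr":[0,0,0]},
    {"gripper":1,"translation":[0,0,0],"dr":[0,0,0]},
    {"gripper":1,"translation":[0,0,0],"dr":[0,0,0]},
  ],
  squeeze=100,
)

```text
clock: 4.07
eef_pos: [504.0, -126.5, 49.5]
tcp_rot: [3.141, 0.0, 1.26]
contact_force: [-2.7, 0.2, 7.6]
opening: 0.197
```

Call:
jog_arm(
  deltas=[
    {"gripper":1,"translation":[0,0,0.05],"dr":[0,0,0]},
    {"gripper":1,"translation":[0,0,0.15],"dr":[0,0,0]},
    {"gripper":1,"translation":[0,0,0.2],"dr":[0,0,0]},
    {"gripper":1,"translation":[0,0,0.2],"dr":[0,0,0]},
    {"gripper":1,"translation":[0,0,0.2],"dr":[0,0,0]},
    {"gripper":1,"translation":[0,0,0.1],"dr":[0,0,0]},
    {"gripper":1,"translation":[0.02,0.1,0],"dr":[0,0,0]},
    {"gripper":1,"translation":[0.04,0.2,0],"dr":[0,0,0]},
    {"gripper":1,"translation":[0.05,0.3,0],"dr":[0,0,0]},
    {"gripper":1,"translation":[0.05,0.3,0],"dr":[0,0,0]},
    {"gripper":1,"translation":[0.05,0.3,0],"dr":[0,0,0]},
    {"gripper":1,"translation":[0.05,0.3,0],"dr":[0,0,0]},
  ],
)

```text
clock: 5.07
eef_pos: [529.1, 25.5, 137.8]
tcp_rot: [-3.14, 0.0, 1.26]
contact_force: [0.3, -0.4, -3.4]
opening: 0.196
```

Call:
jog_arm(
  deltas=[
    {"gripper":1,"translation":[0.05,0.3,0],"dr":[0,0,0]},
    {"gripper":1,"translation":[0.05,0.3,0],"dr":[0,0,0]},
    {"gripper":1,"translation":[0.05,0.3,0],"dr":[0,0,0]},
    {"gripper":1,"translation":[0.04,0.3,0],"dr":[0,0,0]},
    {"gripper":1,"translation":[0.02,0.1,0],"dr":[0,0,0]},
    {"gripper":1,"translation":[0,0.06,0],"dr":[0,0,0]},
    {"gripper":1,"translation":[0,0,0],"dr":[0,0,0]},
    {"gripper":1,"translation":[0,0,0],"dr":[0,0,0]},
  ],
)

```text
clock: 5.73
eef_pos: [550.1, 159.1, 138.2]
tcp_rot: [-3.14, 0.001, 1.261]
contact_force: [-0.1, -1.3, -3.6]
opening: 0.196
```

```bash
python3 - <<'E'
from h import *
import cv2
print(r.sense()["eef_pos"],r.sense()["tcp_rot"],r.sense()["contact_force"])
t=r.grab_frame("top");s=r.grab_frame("scene")
c=r.calibration("wrist");w=r.grab_frame("wrist");np.savez("w2.npz",m=c["mtx"],T=c["world_from_camera"]);cv2.imwrite("pics/w2.png",w);cv2.imwrite("pics/t2.png",t);cv2.imwrite("pics/s2.png",s)
f=lambda im,x,y:cv2.convertScaleAbs(cv2.resize(im[y:y+100,x:x+100],None,fx=4,fy=4,interpolation=cv2.INTER_CUBIC),alpha=1.4)
cv2.imwrite("pics/z3.png",np.hstack([f(t,195,165),f(s,220,115)]))
print(proj("top",[602,143.5,185]),proj("scene",[602,143.5,185]))
E
```

```text
[550.1248658  159.10905146 138.23041284] [-3.14027027e+00  1.22096515e-03  1.26073118e+00] [-0.1460691  -1.2932559  -3.62419962]
[232.8448499  212.74047176] [283.65480067 126.21759199]
```

View pics/z3.png

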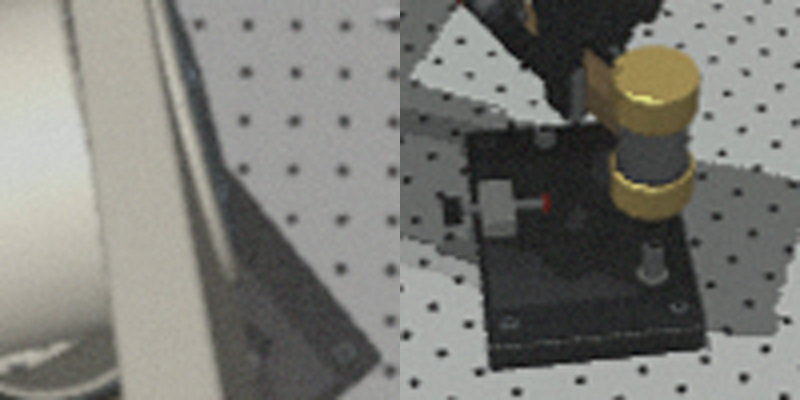

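In the right half (scene view), the mallet is level over the fixture. Its top-face centre is at about (657,75), the bottom rim is centred near (652,190), and the pin base is at (652,272).

```bash
python3 - <<'E'
from h import *
S=lambda X,Y:(220+(X-400)/4-.375,115+Y/4-.375)
print(onz("scene",S(657,75),171.9),"bottom",onz("scene",S(652,190),92),"pinbase",onz("scene",S(653,275),24),"pintop",onz("scene",S(654,244),45))
E
```

```text
[605.51655202 139.20312568 171.9       ] bottom [603.83645386 140.99469714  92.        ] pinbase [604.62382849 143.92658442  24.        ] pintop [602.66152414 147.20633033  45.        ]
```

View pics/w2.png

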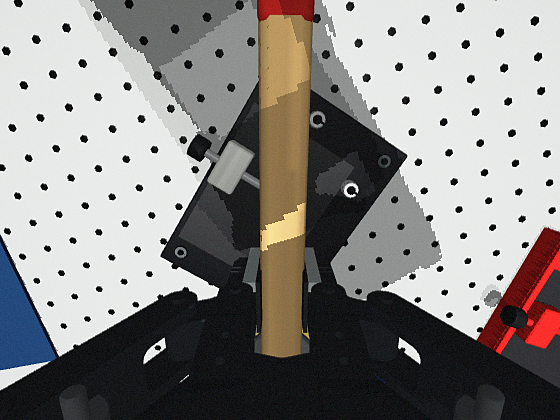

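Call:
jog_arm(
  deltas=[
    {"gripper":1,"translation":[0,0.03,-0.1],"dr":[0,0,0]},
    {"gripper":1,"translation":[0,0,-0.1],"dr":[0,0,0]},
    {"gripper":1,"translation":[0,0,-0.08],"dr":[0,0,0]},
    {"gripper":1,"translation":[0,0,0],"dr":[0,0,0]},
    {"gripper":1,"translation":[0,0,0],"dr":[0,0,0]},
  ],
)

```text
clock: 6.3
eef_pos: [550.3, 162.4, 109.9]
tcp_rot: [-3.14, 0.001, 1.26]
contact_force: [-0.5, -0.4, -4.1]
opening: 0.194
```

Call:
jog_arm(
  deltas=[
    {"gripper":1,"translation":[0,0,-0.22],"dr":[0,0,0]},
  ],
)

```text
clock: 6.38
eef_pos: [553.7, 163.4, 91.9]
tcp_rot: [3.137, -0.003, 1.26]
contact_force: [0.7, 0.5, -1.0]
opening: 0.191
```

Call:
jog_arm(
  deltas=[
    {"gripper":1,"translation":[0,0,0.22],"dr":[0,0,0]},
  ],
)

```text
clock: 6.47
eef_pos: [547.5, 161.7, 105.1]
tcp_rot: [-3.134, 0.005, 1.26]
contact_force: [-1.7, -0.4, -3.7]
opening: 0.196
```

Call:
jog_arm(
  deltas=[
    {"gripper":1,"translation":[0,0,0],"dr":[0,0,0]},
    {"gripper":1,"translation":[0,0,0],"dr":[0,0,0]},
  ],
)

```text
clock: 6.63
eef_pos: [552.1, 163.0, 111.9]
tcp_rot: [3.139, -0.002, 1.26]
contact_force: [-0.4, -0.6, -4.4]
opening: 0.194
```

Call:
jog_arm(
  deltas=[
    {"gripper":1,"translation":[0,0,0],"dr":[0,0,0]},
    {"gripper":1,"translation":[0,0,0],"dr":[0,0,0]},
    {"gripper":1,"translation":[0,0,0],"dr":[0,0,0]},
  ],
)

```text
clock: 6.88
eef_pos: [550.9, 162.7, 110.9]
tcp_rot: [3.142, -0.0, 1.26]
contact_force: [-0.4, 0.6, -3.3]
opening: 0.197
```

Call:
jog_arm(
  deltas=[
    {"gripper":1,"translation":[0,0,-0.15],"dr":[0,0,0]},
    {"gripper":1,"translation":[0,0,-0.15],"dr":[0,0,0]},
  ],
)

```text
clock: 7.05
eef_pos: [551.9, 163.1, 81.7]
tcp_rot: [3.139, -0.002, 1.26]
contact_force: [-2.4, 1.5, 8.2]
opening: 0.194
```

Call:
jog_arm(
  deltas=[
    {"gripper":1,"translation":[0,0,0.3],"dr":[0,0,0]},
  ],
)

```text
clock: 7.13
eef_pos: [546.4, 161.4, 103.9]
tcp_rot: [-3.132, 0.007, 1.26]
contact_force: [-0.6, -0.6, -3.5]
opening: 0.195
```

Call:
jog_arm(
  deltas=[
    {"gripper":1,"translation":[0,0,0],"dr":[0,0,0]},
    {"gripper":1,"translation":[0,0,0],"dr":[0,0,0]},
    {"gripper":1,"translation":[0,0,0],"dr":[0,0,0]},
    {"gripper":1,"translation":[0,0,0],"dr":[0,0,0]},
  ],
)

```text
clock: 7.47
eef_pos: [550.5, 162.6, 110.4]
tcp_rot: [-3.141, 0.0, 1.26]
contact_force: [-0.7, 0.1, -3.9]
opening: 0.19
```

```bash
cat > look.py <<'E'
import sys
from h import *
import cv2
print(r.sense()["eef_pos"],r.sense()["contact_force"])
s=r.grab_frame("scene");n=sys.argv[1]
cv2.imwrite(f"pics/s{n}.png",s)
cv2.imwrite(f"pics/zz{n}.png",cv2.convertScaleAbs(cv2.resize(s[135:215,225:305],None,fx=7,fy=7,interpolation=cv2.INTER_CUBIC),alpha=1.7))
E
python3 look.py 4
```

```text
[550.49847148 162.56766973 110.41543274] [-0.68188975  0.06984261 -3.86868645]
```

View pics/zz4.png

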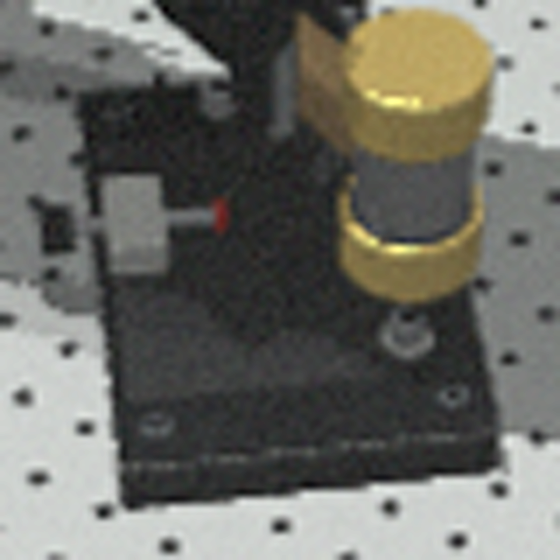

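The zoom shows the pin is much lower: only a short stub at about (408,325) is left above its ring at (408,338). One firmer blow should seat it.

Call:
jog_arm(
  deltas=[
    {"gripper":1,"translation":[0,0,-0.16],"dr":[0,0,0]},
    {"gripper":1,"translation":[0,0,-0.16],"dr":[0,0,0]},
  ],
)

```text
clock: 7.68
eef_pos: [551.5, 162.9, 79.1]
tcp_rot: [3.14, -0.001, 1.26]
contact_force: [-12.0, 0.6, 31.2]
opening: 0.193
```

Call:
jog_arm(
  deltas=[
    {"gripper":1,"translation":[0,0,0.32],"dr":[0,0,0]},
  ],
)

```text
clock: 7.77
eef_pos: [545.1, 161.1, 102.5]
tcp_rot: [-3.129, 0.009, 1.26]
contact_force: [-2.0, -0.0, -4.5]
opening: 0.193
```

Call:
jog_arm(
  deltas=[
    {"gripper":1,"translation":[0,0,0],"dr":[0,0,0]},
    {"gripper":1,"translation":[0,0,0],"dr":[0,0,0]},
    {"gripper":1,"translation":[0,0,0],"dr":[0,0,0]},
    {"gripper":1,"translation":[0,0,0],"dr":[0,0,0]},
  ],
)

```text
clock: 8.1
eef_pos: [550.4, 162.5, 110.4]
tcp_rot: [-3.141, 0.0, 1.26]
contact_force: [0.4, -0.4, -4.6]
opening: 0.191
```

Call:
jog_arm(
  deltas=[
    {"gripper":1,"translation":[0,0,-0.165],"dr":[0,0,0]},
    {"gripper":1,"translation":[0,0,-0.165],"dr":[0,0,0]},
  ],
)

```text
clock: 8.27
eef_pos: [551.4, 162.8, 78.0]
tcp_rot: [3.14, -0.001, 1.26]
contact_force: [-0.6, -0.0, -3.1]
opening: 0.196
```

Call:
jog_arm(
  deltas=[
    {"gripper":1,"translation":[0,0,0.33],"dr":[0,0,0]},
  ],
)

```text
clock: 8.35
eef_pos: [544.9, 161.0, 101.6]
tcp_rot: [-3.128, 0.009, 1.26]
contact_force: [-2.4, 0.4, -4.5]
opening: 0.196
```

Call:
jog_arm(
  deltas=[
    {"gripper":1,"translation":[0,0,0.1],"dr":[0,0,0]},
    {"gripper":1,"translation":[0,0,0.18],"dr":[0,0,0]},
    {"gripper":1,"translation":[0,0,0],"dr":[0,0,0]},
    {"gripper":1,"translation":[0,0,0],"dr":[0,0,0]},
  ],
)

```text
clock: 8.68
eef_pos: [551.9, 162.9, 139.9]
tcp_rot: [3.139, -0.002, 1.26]
contact_force: [-0.0, -0.6, -4.0]
opening: 0.191
```

```bash
python3 look.py 5
```

```text
[551.85793716 162.94103537 139.93802936] [-0.02542013 -0.604239   -3.98574889]
```

View pics/zz5.png

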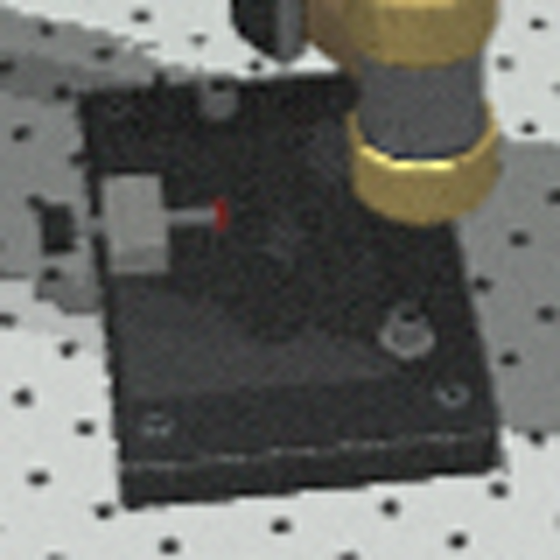

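The pin now looks about as short as the home pins, with its top at (407,315) and ring at (407,337). But the last blow read no contact at its lowest sample, so I'll compare enlarged crops.

```bash
python3 - <<'E'
from h import *
import cv2
I=[cv2.imread(f"pics/{n}.png") for n in("scene0","s2","s4","s5")]
f=lambda im,x,y:cv2.convertScaleAbs(cv2.resize(im[y:y+26,x:x+20],None,fx=13,fy=13,interpolation=cv2.INTER_CUBIC),alpha=2)
o=np.hstack([f(I[0],273,166),f(I[2],273,166),f(I[3],273,166)])
g=lambda p:f(I[3],int(p[0])-10,int(p[1])-13)
cv2.imwrite("pics/cmp.png",o)
for P in([602.3,143.5,48],[602.3,143.5,34],[602.3,143.5,24]):print(P,(proj("scene",P)-[273,166])*13)
d=np.abs(I[3].astype(int)-I[2]).sum(2)[166:192,273:293];print(d)
E
```

```text
[602.3, 143.5, 48] [118.79645913 125.33083089]
[602.3, 143.5, 34] [116.89468814 182.24304876]
[602.3, 143.5, 24] [115.56458216 222.04767397]
[[ 53 108  94  26  65  72  61  39  25  23  31  49  52  30  32  26  20  61
   89  34]
 [ 42 146 211 181  54 103  78  67  64  82  54  53  44  45  70  74  10  41
   43  61]
 [ 31  91 191 269 170  83  56  40  56  62  89  70  68  65  34  29  47  41
   48  48]
 [ 53 114 128 183 244 282  99  59  40  24  41  22  32  41  68 123 192  79
   56  70]
 [ 37 119 102  97 135 165 187 258 305 298 266 245 181 173 171 153 127  71
   38  70]
 [ 30 112 112 112  56  84 132 161 185 181 158 136 117 132 106 100  89  72
   30  63]
 [ 36  93 114  95  96 100 113 109  99 103 101  98  84 105  90 109 105  76
   30  59]
 [ 17  71  99  99  97 103 109 110 111  94  98 108 101 104  93  92  96  97
   36  67]
 [  5  14  86 109 101  86  94 119 120 109 104 104 100 105 120  92  96  96
   37  26]
 [ 20   6  22  65 104 110 123 104 105 108 110  97  96 116 105 113 103  91
   22  15]
 [ 10   4  11  10  58  95 114 103 113 119  94 104  92 102  83  90  59  36
   16   5]
 [  4   7  11   5   5  2
[... 551 characters left out ...]
   4  13
    8  18]
 [  7  15  34  43   4   4   8   5   2   3   7   2   1   9   4   4   3   5
    7  11]
 [ 12   7   4  10  23  24   7   3  15  14   7   2  10  12   6   9   7  15
    6   7]
 [ 21   1   5   5   6  35  30  12   3   3   0  25   5   6   5  13  11   7
    2   9]
 [  4   6  13  13  24   3  11  31  26  15   2   9  11  15   6   9   3   4
    8   7]
 [ 12  11   3  18  18  16  17   4  15   6   3  31  10   5   8   3   4   5
    9   1]
 [ 14  10   5   2   5   3   7  10  13   5   4   1  24   5   3   6  29   1
    7   7]
 [  6   3   6  18   3   6   6   5   4  11   4  11   7  15  27  14   9  11
   12   5]
 [ 12  20  16   1  17   8   5  14   4  12  11  10   5   4  13   1   7   7
    2   4]]
```

View pics/cmp.png

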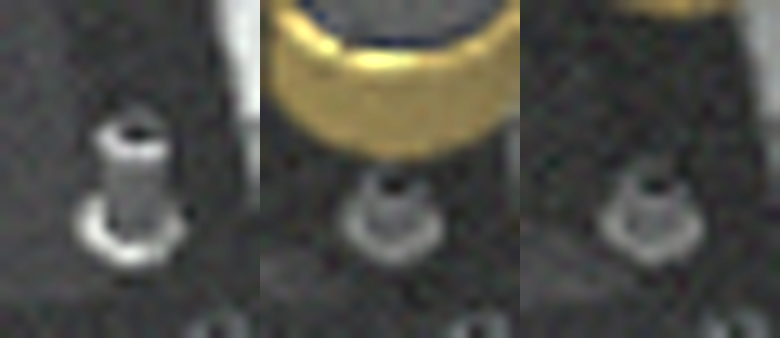

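The pin crop is unchanged between the frames after blow 2 and blow 4 (differences are noise). Its slot sits at row ≈181, against 182 predicted for a top at z=34, so the pin is home. Next I'll check numerically whether the mallet turned in the grip.

```bash
python3 - <<'E'
from h import *
import cv2
a=cv2.imread("pics/w2.png");b=r.grab_frame("wrist");cv2.imwrite("pics/w3.png",b)
for im in(a,b):
    hsv=cv2.cvtColor(im,cv2.COLOR_BGR2HSV)
    red=((hsv[...,0]<6)|(hsv[...,0]>174))&(hsv[...,1]>170)&(hsv[...,2]>60)
    m=red[:60,240:330];ys,xs=np.nonzero(m)
    row=lambda y:[(np.nonzero((hsv[y,240:330,1]>70)&(hsv[y,240:330,0]<25))[0][[0,-1]]+240).tolist()]
    print("red lower edge",[int(np.nonzero(red[:60,c])[0].max()) for c in(270,285,300)],"red x",xs.min()+240,xs.max()+240,"wood edges",[row(y) for y in(30,45,60,75,180,200)])
print(r.sense()["eef_pos"],r.sense()["tcp_rot"],r.sense()["clock"])
E
```

```text
red lower edge [14, 14, 14] red x 257 313 wood edges [[[258, 311]], [[259, 311]], [[259, 310]], [[259, 310]], [[260, 307]], [[259, 306]]]
red lower edge [17, 17, 22] red x 254 307 wood edges [[[256, 306]], [[256, 306]], [[256, 306]], [[256, 306]], [[258, 304]], [[259, 304]]]
[550.62024772 162.60626035 138.4952658 ] [-3.14156985e+00 -3.08017082e-05  1.26037937e+00] 8.7833
```

The handle's apparent width fell from about 52 to 50 px, so the mallet has tilted roughly 2° in the grip, head up. I'll counter-rotate by about 2° while carrying it back.

Call:
jog_arm(
  deltas=[
    {"gripper":1,"translation":[-0.02,-0.1,0],"dr":[0.0035,0.011,0]},
    {"gripper":1,"translation":[-0.04,-0.2,0],"dr":[0.0035,0.011,0]},
    {"gripper":1,"translation":[-0.05,-0.3,0],"dr":[0,0,0]},
    {"gripper":1,"translation":[-0.05,-0.3,0],"dr":[0,0,0]},
    {"gripper":1,"translation":[-0.05,-0.3,0],"dr":[0,0,0]},
    {"gripper":1,"translation":[-0.05,-0.3,0],"dr":[0,0,0]},
    {"gripper":1,"translation":[-0.05,-0.3,0],"dr":[0,0,0]},
    {"gripper":1,"translation":[-0.05,-0.3,0],"dr":[0,0,0]},
    {"gripper":1,"translation":[-0.05,-0.3,0],"dr":[0,0,0]},
    {"gripper":1,"translation":[-0.04,-0.3,0],"dr":[0,0,0]},
    {"gripper":1,"translation":[-0.02,-0.1,0],"dr":[0,0,0]},
    {"gripper":1,"translation":[0,-0.09,0],"dr":[0,0,0]},
  ],
)

```text
clock: 9.78
eef_pos: [502.8, -127.5, 138.1]
tcp_rot: [-3.104, 0.0, 1.258]
contact_force: [-0.1, 0.3, -3.2]
opening: 0.195
```

Call:
jog_arm(
  deltas=[
    {"gripper":1,"translation":[0,0,0],"dr":[0,0,0]},
    {"gripper":1,"translation":[0,0,0],"dr":[0,0,0]},
    {"gripper":1,"translation":[0,0,-0.1],"dr":[0,0,0]},
    {"gripper":1,"translation":[0,0,-0.2],"dr":[0,0,0]},
    {"gripper":1,"translation":[0,0,-0.2],"dr":[0,0,0]},
    {"gripper":1,"translation":[0,0,-0.15],"dr":[0,0,0]},
    {"gripper":1,"translation":[0,0,-0.1],"dr":[0,0,0]},
    {"gripper":1,"translation":[0,0,-0.05],"dr":[0,0,0]},
    {"gripper":1,"translation":[0,0,0],"dr":[0,0,0]},
    {"gripper":1,"translation":[0,0,0],"dr":[0,0,0]},
  ],
)

```text
clock: 10.62
eef_pos: [504.2, -125.9, 59.1]
tcp_rot: [-3.105, 0.0, 1.261]
contact_force: [0.4, -0.1, -3.9]
opening: 0.19
```

Call:
jog_arm(
  deltas=[
    {"gripper":1,"translation":[0,0,-0.04],"dr":[0,0,0]},
    {"gripper":1,"translation":[0,0,-0.03],"dr":[0,0,0]},
    {"gripper":1,"translation":[0,0,0],"dr":[0,0,0]},
    {"gripper":1,"translation":[0,0,0],"dr":[0,0,0]},
  ],
)

```text
clock: 10.95
eef_pos: [504.0, -126.4, 52.1]
tcp_rot: [-3.106, 0.0, 1.26]
contact_force: [-0.5, -0.3, -4.0]
opening: 0.198
```

Call:
jog_arm(
  deltas=[
    {"gripper":1,"translation":[0,0,-0.01],"dr":[0,0,0]},
    {"gripper":1,"translation":[0,0,0],"dr":[0,0,0]},
    {"gripper":1,"translation":[0,0,0],"dr":[0,0,0]},
  ],
)

```text
clock: 11.2
eef_pos: [504.0, -126.4, 51.1]
tcp_rot: [-3.105, 0.0, 1.26]
contact_force: [0.0, -0.3, -3.0]
opening: 0.195
```

Call:
jog_arm(
  deltas=[
    {"gripper":1,"translation":[0,0,-0.01],"dr":[0,0,0]},
    {"gripper":1,"translation":[0,0,0],"dr":[0,0,0]},
    {"gripper":1,"translation":[0,0,0],"dr":[0,0,0]},
  ],
)

```text
clock: 11.45
eef_pos: [503.9, -126.3, 49.9]
tcp_rot: [-3.105, 0.0, 1.26]
contact_force: [-0.2, 0.5, -4.1]
opening: 0.198
```

Call:
jog_arm(
  deltas=[
    {"gripper":1,"translation":[0,0,-0.006],"dr":[0,0,0]},
    {"gripper":1,"translation":[0,0,0],"dr":[0,0,0]},
    {"gripper":1,"translation":[0,0,0],"dr":[0,0,0]},
  ],
)

```text
clock: 11.7
eef_pos: [503.9, -126.3, 49.3]
tcp_rot: [-3.105, 0.0, 1.26]
contact_force: [0.2, -0.9, -3.5]
opening: 0.193
```

Call:
jog_arm(
  deltas=[
    {"gripper":1,"translation":[0,0,-0.006],"dr":[0,0,0]},
    {"gripper":1,"translation":[0,0,0],"dr":[0,0,0]},
    {"gripper":1,"translation":[0,0,0],"dr":[0,0,0]},
  ],
)

```text
clock: 11.95
eef_pos: [503.9, -126.3, 48.8]
tcp_rot: [-3.105, 0.0, 1.26]
contact_force: [-0.2, 0.5, -3.0]
opening: 0.193
```

Call:
jog_arm(
  deltas=[
    {"gripper":1,"translation":[0,0,-0.006],"dr":[0,0,0]},
    {"gripper":1,"translation":[0,0,0],"dr":[0,0,0]},
    {"gripper":1,"translation":[0,0,0],"dr":[0,0,0]},
  ],
)

```text
clock: 12.2
eef_pos: [504.0, -126.3, 48.2]
tcp_rot: [-3.105, 0.0, 1.26]
contact_force: [-0.9, -0.1, -2.5]
opening: 0.194
```

Call:
jog_arm(
  deltas=[
    {"gripper":1,"translation":[0,0,-0.006],"dr":[0,0,0]},
    {"gripper":1,"translation":[0,0,0],"dr":[0,0,0]},
    {"gripper":1,"translation":[0,0,0],"dr":[0,0,0]},
  ],
)

```text
clock: 12.45
eef_pos: [503.9, -126.3, 48.0]
tcp_rot: [-3.105, 0.0, 1.26]
contact_force: [-2.6, 1.4, 6.0]
opening: 0.192
```

```bash
python3 - <<'E'
from h import *
import cv2
print(r.sense()["eef_pos"],r.sense()["contact_force"])
s=r.grab_frame("scene");cv2.imwrite("pics/s6.png",s)
a=cv2.imread("pics/scene0.png")
f=lambda im:cv2.convertScaleAbs(cv2.resize(im[230:300,140:210],None,fx=5.6,fy=5.6,interpolation=cv2.INTER_CUBIC),alpha=1.5)
cv2.imwrite("pics/z6.png",np.hstack([f(a),f(s)]))
E
```

```text
[ 503.93301024 -126.29180409   48.0496559 ] [-2.61071045  1.40947821  6.01085448]
```

View pics/z6.png

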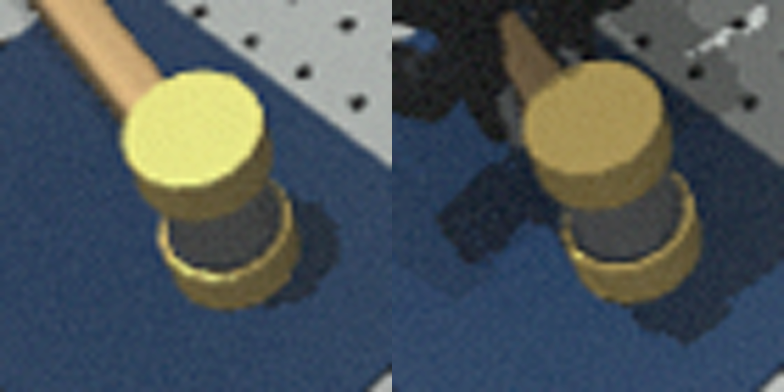

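The mallet is in contact with the mat and upright, matching its starting look to within a few mm (top centre about (597,118) on the right, (195,128) on the left). Releasing now.

Call:
jog_arm(
  deltas=[
    {"gripper":0.3,"translation":[0,0,0],"dr":[0,0,0]},
    {"gripper":0.0,"translation":[0,0,0],"dr":[0,0,0]},
    {"gripper":-0.5,"translation":[0,0,0],"dr":[0,0,0]},
    {"gripper":-1,"translation":[0,0,0],"dr":[0,0,0]},
    {"gripper":-1,"translation":[0,0,0],"dr":[0,0,0]},
    {"gripper":-1,"translation":[0,0,0],"dr":[0,0,0]},
    {"gripper":-1,"translation":[0,0,0],"dr":[0,0,0]},
    {"gripper":-1,"translation":[0,0,0],"dr":[0,0,0]},
    {"gripper":-1,"translation":[0,0,0],"dr":[0,0,0]},
    {"gripper":-1,"translation":[0,0,0],"dr":[0,0,0]},
  ],
)

```text
clock: 13.33
eef_pos: [504.0, -126.3, 47.6]
tcp_rot: [-3.105, 0.0, 1.26]
contact_force: [-0.9, 0.4, 1.1]
opening: 1.002
```

Call:
jog_arm(
  deltas=[
    {"gripper":-1,"translation":[0,0,0.05],"dr":[0,0,0]},
    {"gripper":-1,"translation":[0,0,0.15],"dr":[0,0,0]},
    {"gripper":-1,"translation":[0,0,0.25],"dr":[0,0,0]},
    {"gripper":-1,"translation":[0,0,0.25],"dr":[0,0,0]},
    {"gripper":-1,"translation":[0,0,0.25],"dr":[0,0,0]},
    {"gripper":-1,"translation":[0,0,0.25],"dr":[0,0,0]},
    {"gripper":-1,"translation":[-0.2,0,0.25],"dr":[0,0,0]},
    {"gripper":-1,"translation":[-0.2,0,0.25],"dr":[0,0,0]},
    {"gripper":-1,"translation":[-0.2,0,0.1],"dr":[0,0,0]},
    {"gripper":-1,"translation":[-0.2,0,0],"dr":[0,0,0]},
    {"gripper":-1,"translation":[0,0,0],"dr":[0,0,0]},
    {"gripper":-1,"translation":[0,0,0],"dr":[0,0,0]},
  ],
)

```text
clock: 14.33
eef_pos: [423.4, -126.3, 228.2]
tcp_rot: [-3.106, 0.0, 1.26]
contact_force: [0.7, -0.4, 0.6]
opening: 0.998
```

```bash
python3 - <<'E'
from h import *
import cv2
print(r.sense()["eef_pos"],r.sense()["contact_force"],r.sense()["opening"])
s=r.grab_frame("scene");cv2.imwrite("pics/s7.png",s)
f=lambda im,y,x:cv2.convertScaleAbs(cv2.resize(im[y:y+100,x:x+100],None,fx=4,fy=4,interpolation=cv2.INTER_CUBIC),alpha=1.4)
cv2.imwrite("pics/z7.png",np.hstack([f(s,200,110),f(s,125,215)]))
E
```

```text
[ 423.42039802 -126.31256768  228.22015401] [ 0.65340004 -0.38418659  0.64830951] 0.9983475148235136
```

View pics/z7.png

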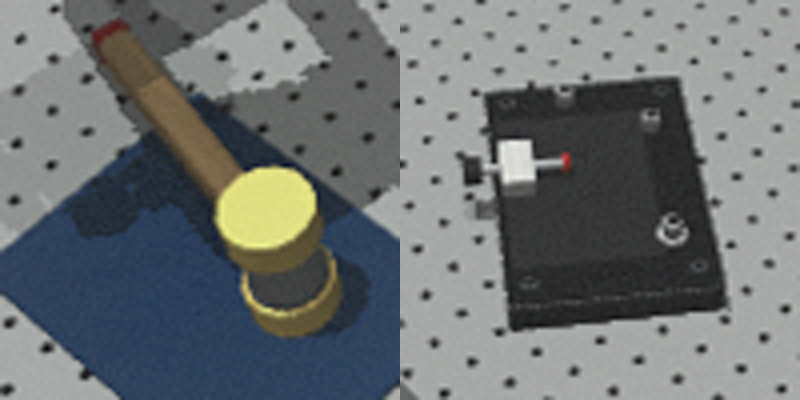

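The mallet is standing on the mat as at the start. The new pin is a short stub at (674,221), like the home pin at (650,120). One last numeric check of its height, using lit frames only.

```bash
python3 - <<'E'
from h import *
import cv2
a=cv2.imread("pics/scene0.png",0).astype(np.float32);b=cv2.imread("pics/s7.png",0).astype(np.float32)
up=lambda im:cv2.resize(im,None,fx=8,fy=8,interpolation=cv2.INTER_CUBIC)
A,B=up(a),up(b)
# shift of pin head (top rim+slot) from start to end, small template
for (x0,y0,x1,y1) in((279,172,289,180),(280,173,288,179)):
    t=A[y0*8:y1*8,x0*8:x1*8];R=cv2.matchTemplate(B[168*8:190*8,276*8:292*8],t,cv2.TM_CCOEFF_NORMED)
    _,v,_,l=cv2.minMaxLoc(R);print("new pin shift px",l[0]/8+276-x0,l[1]/8+168-y0,v)
# home-pin head as template against the new pin now
h=np.array([546.6,210.,34.]);p=proj("scene",h);q=proj("scene",[602.3,143.5,34.]);print("pred home->new",q-p,"px/mm",proj("scene",[602.3,143.5,34])-proj("scene",[602.3,143.5,35]))
for w,u,d in((5,4,3),(5,5,3)):
    x,y=int(p[0]),int(p[1]);t=B[(y-u)*8:(y+d)*8,(x-w)*8:(x+w)*8]
    R=cv2.matchTemplate(B[170*8:192*8,275*8:293*8],t,cv2.TM_CCOEFF_NORMED);_,v,_,l=cv2.minMaxLoc(R);print("home tmpl->new",l[0]/8+275-x+w,l[1]/8+170-y+u,v)
E
```

```text
new pin shift px -0.375 3.625 0.6662981510162354
new pin shift px -0.25 3.625 0.8054816722869873
pred home->new [ 5.42080623 26.68273561] px/mm [-0.01033023  0.30914147]
home tmpl->new 5.125 26.625 0.8031543493270874
home tmpl->new 5.125 26.625 0.7989369630813599
```

```bash
python3 -c "
from rig import r
print(r.sign_off())"
```

```text
the job is handed in; nothing more can be done
None
```

I drove the new pin home with short brisk blows, stood the mallet back on its blue mat, let go and handed the job in at about 14.5 s.

**Blows:** I aimed four short strokes at 0.2–0.25 m/s commanded, lifting off straight after each one. The first probably stopped just short of the pin or barely touched it. The second did essentially all the driving. The third met 31 N, so the pin was already on the bottom.

**Pin height:** The last picture puts its top level with the fixture's home pins, to about 1 mm. It travelled about 12 mm, and blows three and four did not visibly move it further.

**Mallet:** It turned about 2° in the grip during the blows, so I corrected for that before setting it down. It stands upright on the mat, within a few mm of its old place.

**Checks that disagreed or are missing:**
- The fourth blow read no contact at its lowest sampled point. I put this down to the mallet's tilt or a rebound.
- The mallet touched the mat about 1 mm lower than I expected from the grasp height.
- I have only the sampled forces, so the peak force of each blow is not known. The largest sample was about 31 N, against the 120 N limit.
- I never moved the arm near the puck, screwdriver, jar or red look-alike. I did not re-check them in the last picture.

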